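Switch the bench's fume extraction from the slim nozzle to the wide hood

TASK

Switch the fume extraction over to the wide hood: pull the handle of the box with the wide flared hood fully out to its stop, and only then push the handle of the box with the slim nozzle fully home, so that the fan is never shut off from both. Let go of the handles and leave the things lying about on the bench where they are.

Things in the scene. Friction and masses are not known exactly. Their poses are not given: they have to be found in the camera images.
- wide_box: wide box, fixed; grey metal, 180 deep (x), 170 wide, front 50 high, back 134; front (-x) top slopes at 35 degrees. Aluminium hood, 90 across flaring to 140, 90 long, out of its back (+x), axis 76 up. A guard hoop of 12 mm steel bar rises from the rear corners (x 60, y +-78) and leans forward over the handle: cross bar along y at x -55, z 258. Origin: centre of underside; mm
- wide_grip (a point): centre of the wide gate's pull handle: black paddle, 60 long x 20 thick x 36 tall (mm), on a 12 mm steel stem; moves with it. z = pull-out direction, square to the sloped face, 35 degrees from vertical, leaning to the front; y = across the 20 mm thickness; x = along the 60 mm, up the slope. Home: this point is 48 mm off the sloped face, the handle's underside 30 mm
- wide_gate (a joint): travel of the wide gate's pull handle along its own stem, m: 0 = pushed home (gate shut), 0.045 = pulled fully out (gate open). A sprung detent draws it to the nearer end and holds it there; it takes under 10 N to move. Starts home
- slim_box: slim box, fixed; grey metal, 180 deep (x), 170 wide, front 50 high, back 134; front (-x) top slopes at 35 degrees. Straight aluminium nozzle, 38 across, 110 long, out of its back (+x), axis 76 up. A guard hoop of 12 mm steel bar rises from the rear corners (x 60, y +-78) and leans forward over the handle: cross bar along y at x -55, z 258. Origin: centre of underside; mm
- slim_grip (a point): centre of the slim gate's pull handle: black paddle, 60 long x 20 thick x 36 tall (mm), on a 12 mm steel stem; moves with it. z = pull-out direction, square to the sloped face, 35 degrees from vertical, leaning to the front; y = across the 20 mm thickness; x = along the 60 mm, up the slope. Home: this point is 48 mm off the sloped face, the handle's underside 30 mm
- slim_gate (a joint): travel of the slim gate's pull handle along its own stem, m: 0 = pushed home (gate shut), 0.045 = pulled fully out (gate open). A sprung detent draws it to the nearer end and holds it there; it takes under 10 N to move. Starts fully out
- spool: bystander: bare steel wire spool standing upright, 64 mm across, 56 mm high; origin: centre of the underside
- meter: bystander: black handheld meter lying on its back, 150 x 75 x 34 mm, origin: centre of the underside
- driver: bystander: screwdriver with black handle lying on the bench, 190 mm long, along its x axis
- partsbin: bystander: blue plastic open bin 160 x 100 x 60 mm; origin: centre of the underside

How it is judged (in metres and radians):
On the way, in this order (a step that is already met when the one before it is completed fails the run):
1. the wide gate is pulled fully out (value of joint wide_gate above 0.04 m), for 0.2 s.
2. the slim gate is pushed fully home with the wide one still out (value of joint slim_gate below 0.005 m and value of joint wide_gate above 0.04 m), for 0.2 s.
At the end, for the whole second after the job is handed in: The wide gate's handle is out to within 5 mm of its stop, the slim gate's handle is home to within 5 mm, both are released and at rest (all of step 2 and contact force between the fingers and wide_box below 0.2 N and contact force between the fingers and slim_box below 0.2 N and velocity of joint wide_gate below 0.01 m/s and velocity of joint slim_gate above -0.01 m/s); the robot touches nothing.
It fails at once if the slim gate is pushed in (below 30 mm) before the wide one is open (above 30 mm): fan shut off from both (value of joint each of slim_gate, wide_gate below 0.03 m).
It fails at once if the spool is knocked out of place or over (distance of spool from where it was at the start of the episode above 0.04 m or angle between spool's own z axis and vertical above 0.6 rad).
It fails at once if the meter is knocked out of place or over (distance of meter from where it was at the start of the episode above 0.04 m or angle between meter's own z axis and vertical above 0.6 rad).
It fails at once if the parts bin is knocked out of place or over (distance of partsbin from where it was at the start of the episode above 0.04 m or angle between partsbin's own z axis and vertical above 0.6 rad).
It fails at once if the screwdriver is knocked out of place (distance of driver from where it was at the start of the episode above 0.04 m).
It also fails if it takes over 48 s, if anything falls off the work surface, if the arm or the gripper's body presses on something with over 40 N, if the wrist force passes 120 N, or if a joint passes its speed limit or range.

ROBOT

A 6-joint arm with a two-finger parallel gripper is mounted at the origin on the work surface. World frame = base frame: x ahead of the robot, y to its left, z up, the work surface at z = 0. Lengths are in m, angles in degrees, forces in N, time in s.
With the tool pointing down it reaches from about 0.4 to 0.825 m from the base axis. Payload 7 kg.
Tool frame: the origin (TCP) lies at the centre of the arm's flange, where the gripper is bolted on; the fingertips stand 178 mm ahead of it and the grasp point (between the pads) lies 159 mm ahead of it; z points along the fingers, y is the line along which they close (so a half turn about z gives the same grasp; the last joint's range is limited). The gripper opens to 88 mm and grips with 3 to 60 N. Pads are 19 mm wide; open, the fingers measure 130 mm over their backs; the gripper's body (78 mm by 193 mm) begins 47 mm behind the grasp point.
Start: joints at [16.507, 20.546, 0.682, 0, -70.136, -16.507], TCP at [0.675, -0, 0.405] pointing down, gripper open.
Joint ranges: [-176.03, 176.03], [-82.01, 121.73], [-58.28, 71.71], [-173.87, 95.51], [-174.79, -0.11], [-173.66, 173.66]. Speed limits (degrees/s): [136.94, 136.94, 172.46, 180, 180, 180].

INTERFACE

Orientations are given as [roll, pitch, yaw] about the fixed x, y, z axes, in that order (R = Rz(yaw) Ry(pitch) Rx(roll)).
In Python, from plant import telemetry, snapshot, workorder, nets gives the robot as it stands.
- The arm moves only by the shell command python3 -m creep 'ROWS'. ROWS is JSON, a list that holds one entry, the list of rows, each a list of 5 numbers: the shift along the tool's x, y, z normalised to -1 to 1, where 1 is 0.2 m, then the turn about the tool's z normalised to -1 to 1, where 1 is pi/2 rad, then the opening, from 0 (shut) to 1 (fully open). In form: [[[x, y, z, spin, hand], ...]]. A call has 1 to 8 rows; each row shifts and turns the commanded pose from where the row before left it, along the tool's axes as they then stand; what a row does not reach is not made up. A row lasts 1/12 s, in which the tool goes at most 41.7 mm and 7.16 degrees, less where a joint would pass 70% of its speed; a pose out of reach is approached as far as the arm can. A call with a number of a shift or a turn outside -1 to 1 is refused whole. A call with a gripper value outside its range is refused whole. The fingers move at their own pace and stop on an object; the grip force is fixed at half the most. Time passes only in rows, so rows that do not move let the fingers close. It gives the time, the measured TCP pose, the force, the opening and the grip force at its end, in the units of the state.
- telemetry.get_obs(): the state, without advancing time (a new reading comes with each control period).
- snapshot(name): name is "scene" or "side" or "wrist"; returns a dict with "frame" (420x560x3 uint8, red, green, blue), "fx", "fy", "cx", "cy" (pixels), "rvec" (rotation vector, rad) and "tvec" (3), from world to camera coordinates, as OpenCV has them; the wrist camera has in their place "mount" (4x4, takes a point from camera to tool coordinates, whose origin is the TCP and whose axes are the flange's). Camera axes: x right, y down, z forward; pixel columns grow to the right and rows downward; lengths in m; the calibration is good to about 2 mm. A picture is of the moment at which its call begins: read the wrist's pose just before it. There is no depth.
- workorder.close_job(): hands the job in; it is judged then, once.
Trained networks look in a picture, given as the dict that the camera call returned (one of the last four; its "shot" number tells which), for a name from the list of things; names that differ only in an ending like _2 or _b are one class to them, and where a whole thing is asked for, a point or a joint stands for the part that bears it (a point fixed in the world has none). Each returns a list of dicts, best first, with "confidence" (0 to 1); they miss things now and then, are a little off and sometimes report something else, mostly with a low value. They report only what shows in the picture. A call takes as long as a camera call.
- nets.find_in(picture, query): "uv" ([column, row] in pixels, amid what is visible of it).
- nets.masks_of(picture, query): "region" (420x560 bool, what is visible of it) and "uv" ([column, row] in pixels, amid what is visible of it).
- nets.landmark_of(picture, query): "uv" ([column, row] in pixels: a listed point, or the origin of a listed thing).
The state is a dict: "clock": time; "joint_pos": joint angles; "qvel": joint speeds; "tau": joint torques, N m; "tool_pos": TCP position; "orientation": TCP orientation; "force": force on the tool from outside, world axes, zero at the start; "moment": the same for the moment, N m; "opening": finger opening in m; "gripper_force": force on a finger pad.
Only numpy, scipy, OpenCV 4.12 (cv2) and the standard library are available. Lean on these libraries where they do the work, as an engineer would, in place of code of your own. Each camera call takes 0.05 s, during which the arm holds its last target. There are 200 camera calls.

## Working session

There is one attempt and no reset: what is moved stays moved. The work goes in short steps, Python scripts to look and compute and a shell command to move; the robot and the scene stay as the last step left them, time stands still between calls to the robot, and variables do not carry over. Pictures are saved under pics/ and viewed, at most 10 in all, crops included, and the job is handed in when it is done.

```bash
mkdir -p pics; ls
cat > h.py <<'E'
import numpy as np, cv2
from plant import telemetry, snapshot, workorder, nets
from scipy.spatial.transform import Rotation as R
def save(p,n): cv2.imwrite(f'pics/{n}.png',p['frame'][:,:,::-1])
def proj(p,X):
    return cv2.projectPoints(np.array(X,float).reshape(-1,3),np.array(p['rvec'],float),np.array(p['tvec'],float),np.array([[p['fx'],0,p['cx']],[0,p['fy'],p['cy']],[0,0,1.]]),None)[0].reshape(-1,2)
def cam(p):
    r=cv2.Rodrigues(np.array(p['rvec'],float))[0]; return r,-r.T@np.array(p['tvec'],float)
def ray(p,uv):
    r,c=cam(p); d=r.T@np.array([(uv[0]-p['cx'])/p['fx'],(uv[1]-p['cy'])/p['fy'],1]); return c,d/np.linalg.norm(d)
def onz(p,uv,z):
    c,d=ray(p,uv); return c+d*(z-c[2])/d[2]
E
python3 - <<'E'
from h import *
s=telemetry.get_obs(); print(s['tool_pos'],s['orientation'],s['clock'])
for n in ('scene','side'):
    p=snapshot(n); save(p,n+'0'); print(n,cam(p)[1])
    for q in ('wide_box','slim_box','wide_grip','slim_grip','spool','meter','driver','partsbin'):
        print(q,[(np.round(a['uv']),round(a['confidence'],2)) for a in nets.landmark_of(p,q)[:2]])
E
```

```text
pics
[ 6.74803233e-01 -4.78278051e-06  4.03746660e-01] [ 1.79906324e+02 -8.57144604e-03 -9.00066933e+01] 0.0
scene [ 1.63686768 -0.23027496  0.84265903]
wide_box [(array([232., 259.]), 0.94)]
slim_box [(array([365., 255.]), 0.75)]
wide_grip [(array([232., 203.]), 0.51)]
slim_grip [(array([362., 182.]), 0.69)]
spool [(array([263., 220.]), 0.71)]
meter [(array([363., 251.]), 0.74), (array([430., 226.]), 0.67)]
driver [(array([146., 239.]), 0.77)]
partsbin [(array([140., 290.]), 0.72)]
side [-0.05664949 -0.98411656  1.18533811]
wide_box [(array([326., 260.]), 0.73)]
slim_box [(array([278., 189.]), 0.8)]
wide_grip [(array([307., 238.]), 0.51)]
slim_grip [(array([256., 153.]), 0.65)]
spool [(array([255., 261.]), 0.95)]
meter [(array([224., 157.]), 0.82)]
driver [(array([279., 191.]), 0.68), (array([325., 340.]), 0.65)]
partsbin [(array([396., 307.]), 0.82)]
```

View pics/scene0.png

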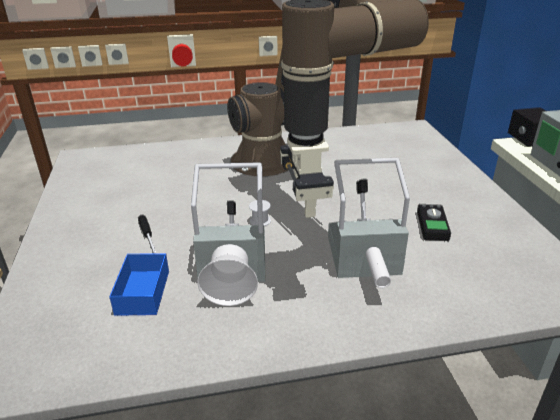

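View pics/side0.png

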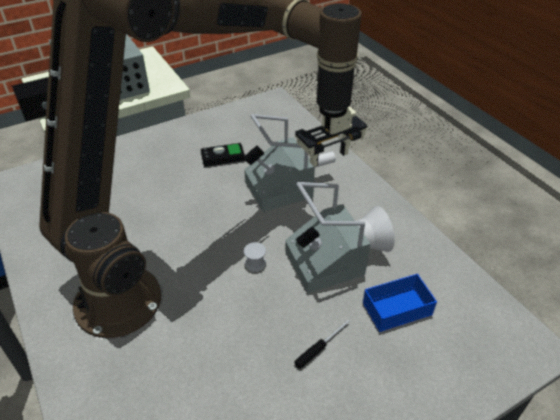

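The scene shows the wide box (hood at 230,275, handle 232,208) and the slim box (nozzle 378,268, handle 362,186). The spool is at (260,210), in front of the wide box. The side view agrees: wide handle at (307,237), slim handle at (256,153), spool at (255,257). Next I'll fit the box poses.

```bash
cat >> h.py <<'E'
c35,s35=np.cos(np.radians(35)),np.sin(np.radians(35))
U=np.array([c35,0,s35]);N=np.array([-s35,0,c35])
def grip(t,s=0): return np.array([-.030,0,.092])+U*s+N*(.048+t)
def tf(b,P):
    c,s=np.cos(b[2]),np.sin(b[2]); P=np.asarray(P,float).reshape(-1,3)
    return P@np.array([[c,s,0],[-s,c,0],[0,0,1]])+[b[0],b[1],0]
E
python3 - <<'E'
from h import *
from scipy.optimize import least_squares
P={n:snapshot(n) for n in('scene','side')}
man={'wide':{'scene':[(196,166),(261,166)],'side':[(299,184),(336,185)]},'slim':{'scene':[(336,162),(399,161)],'side':[(252,117),(286,124)]}}
L={b:{n:[nets.landmark_of(P[n],b+q)[0]['uv'] for q in('_box','_grip')] for n in P} for b in man}
def model(b,x,s): return tf(x,[[0,0,0],grip(.045*(b=='slim'),s),[-.055,-.078,.258],[-.055,.078,.258]])
def res(v):
    r=[]
    for i,b in enumerate(man):
        for n in P:
            q=proj(P[n],model(b,v[3*i:3*i+3],v[6])); m=man[b][n]
            obs=np.array(list(L[b][n])+(list(m) if n=='scene' else [m[1],m[0]] if 0 else list(m)))
            if n=='side':
                # order of ends by pixel match
                if np.abs(q[2:]-obs[2:]).sum()>np.abs(q[2:]-obs[3:1:-1]).sum(): obs[2:]=obs[3:1:-1].copy()
            r.append((q-obs)*np.array([[.5],[1],[1],[1]]))
    return np.concatenate(r).ravel()
o=least_squares(res,[.75,-.15,0,.75,.15,0,0],loss='soft_l1',f_scale=2)
print(np.round(o.x[:3],4),np.degrees(o.x[2]),np.round(o.x[3:6],4),np.degrees(o.x[5]),'s',o.x[6]); print(np.round(res(o.x).reshape(-1,4,2),1).tolist())
np.save('fit.npy',o.x)
for i,b in enumerate(man): print(b,tf(o.x[3*i:3*i+3],[grip(.045*i,o.x[6])]))
for n,z in(('scene',.0),('side',0.)):
  for q in('spool','meter','driver','partsbin'): print(n,q,[np.round(onz(P[n],a['uv'],z)[:2],3) for a in nets.landmark_of(P[n],q)[:2]])
E
```

```text
Traceback (most recent call last):
IndexError: list index out of range
```

```bash
python3 -m creep '[[[0,0,-0.1,0,1],[0,0,-0.1,0,1]]]'
```

```text
clock: 1.32
tool_pos: [0.6748, -0.0, 0.4437]
orientation: [179.8, -0.0, -90.0]
force: [0.3, 0.5, 0.5]
opening: 0.0877
gripper_force: 0.0
```

```bash
cat > fit.py <<'E'
from h import *
from scipy.optimize import least_squares
P={n:snapshot(n) for n in('scene','side')}
# box origin, grip, bar ends (-y,+y)
obs={'wide':{'scene':[(232,259),(232,203),(196,166),(261,166)],'side':[(326,260),(307,238),(336,185),(299,184)]},
'slim':{'scene':[(365,255),(362,182),(336,162),(399,161)],'side':[(278,189),(256,153),(286,124),(252,117)]}}
def res(v):
    r=[]
    for i,b in enumerate(obs):
        for n in P:
            x=v[3*i:3*i+3]
            m=tf(x,[[0,0,0],grip(.045*i,v[6]),[-.055,-.078,.258],[-.055,.078,.258]])
            r.append((proj(P[n],m)-obs[b][n])*np.array([[.5],[1],[1],[1]]))
    return np.concatenate(r).ravel()
o=least_squares(res,[.75,-.15,0,.75,.15,0,0],loss='soft_l1',f_scale=2)
print(np.round(o.x[:3],4),np.degrees(o.x[2]),np.round(o.x[3:6],4),np.degrees(o.x[5]),'s',o.x[6]); print(np.round(res(o.x).reshape(-1,4,2),1).tolist())
np.save('fit.npy',o.x)
for i,b in enumerate(obs): print(b,tf(o.x[3*i:3*i+3],[grip(.045*i,o.x[6])]))
for n,u in(('scene',(263,220)),('side',(255,261))): print('spool',onz(P[n],u,0))
for n,u in(('scene',(430,226)),('side',(224,157))): print('meter',onz(P[n],u,0))
for n in P: save(P[n],n+'1');
E
python3 fit.py
```

```text
[ 0.5714 -0.1631 -0.0478] -2.737810334989571 [ 0.6198  0.187  -0.0171] -0.9789555182460906 s -0.004403158149521412
[[[2.0, 1.6], [-0.3, 6.6], [1.0, 3.5], [-1.3, -1.0]], [[-0.3, 0.2], [1.8, -1.0], [-7.4, 35.7], [-0.7, -0.2]], [[0.9, 1.0], [-0.3, 6.3], [2.3, 3.6], [-1.5, -0.7]], [[1.0, -1.2], [-0.5, 2.3], [-9.5, 17.4], [0.4, -1.9]]]
wide [[ 0.51037321 -0.16017797  0.12879375]]
slim [[0.53286552 0.18845745 0.16565559]]
spool [ 0.38467304 -0.06087863  0.        ]
spool [ 0.39167934 -0.06276969  0.        ]
meter [0.51549322 0.41833473 0.        ]
meter [0.52561457 0.42687636 0.        ]
```

```bash
sed -i 's/(336,185),(299,184)/(326,221),(299,184)/; s/(286,124),(252,117)/(276,142),(252,117)/' fit.py
cat >> fit.py <<'E'
im=[]
for n in P:
    f=cv2.resize(P[n]['frame'],None,fx=3,fy=3)
    for i in(0,1):
        x=o.x[3*i:3*i+3]
        for pts in([[-.055,-.078,.258],[-.055,.078,.258],[.06,.078,.134],[.06,-.078,.134],[-.055,-.078,.258]],[[-.09,-.085,0],[-.09,.085,0],[-.09,.085,.05],[-.09,-.085,.05],[-.09,-.085,0]],[[.09,-.085,0],[.09,.085,0]],[grip(.045*i,o.x[6])-U*.03,grip(.045*i,o.x[6])+U*.03],[grip(.045*i,o.x[6])-N*.018,grip(.045*i,o.x[6])+N*.018]):
            q=proj(P[n],tf(x,pts))*3+1; cv2.polylines(f,[q.astype(int)],False,(255,0,0),1)
    im.append(f[420:900,540:1240] if n=='scene' else f[320:920,640:1240])
h=600;cv2.imwrite('pics/ov_scene.png',im[0][:,:,::-1]);cv2.imwrite('pics/ov_side.png',im[1][:,:,::-1])
E
python3 fit.py
```

```text
[ 0.5651 -0.1674 -0.1279] -7.328354377478695 [ 0.6151  0.1834 -0.0708] -4.055508739705875 s 0.00015017748558213907
[[[1.1, 1.0], [-0.4, 5.3], [1.0, 1.3], [-1.5, -0.9]], [[-0.8, 1.1], [1.2, -1.4], [-1.7, 1.3], [-0.6, -0.1]], [[-0.0, 0.6], [-0.0, 5.3], [1.2, 2.1], [-1.8, -0.7]], [[0.6, -0.7], [-0.8, 1.6], [-2.0, 0.4], [0.4, -1.7]]]
wide [[ 0.50814489 -0.16007195  0.13140544]]
slim [[0.53212331 0.18933017 0.16826728]]
spool [ 0.38467304 -0.06087863  0.        ]
spool [ 0.39167934 -0.06276969  0.        ]
meter [0.51549322 0.41833473 0.        ]
meter [0.52561457 0.42687636 0.        ]
```

View pics/ov_scene.png

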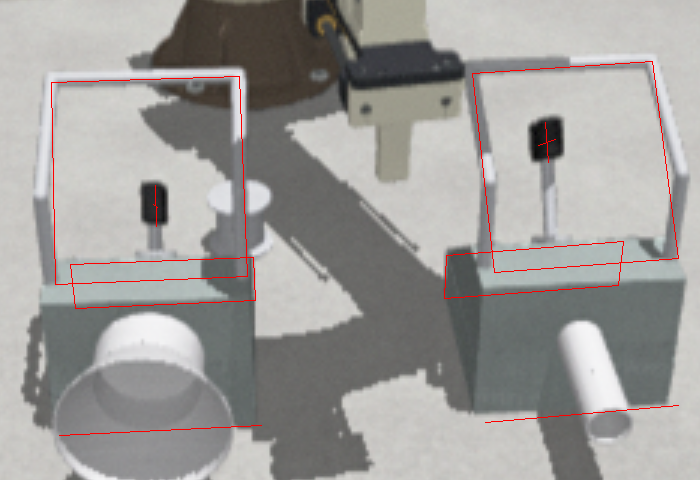

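View pics/ov_side.png

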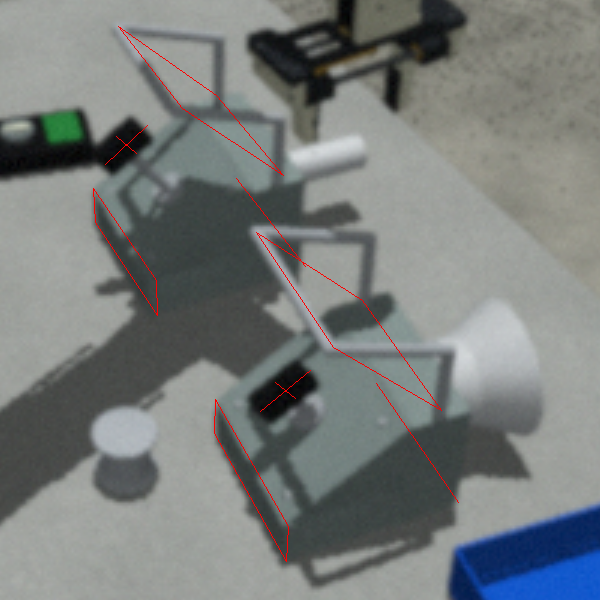

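The overlay roughly matches, but the rear corners are 3 to 8 px off. I'll refit with corners read from these crops.

```bash
cat > fit2.py <<'E'
from h import *
from scipy.optimize import least_squares
P={n:snapshot(n) for n in('scene','side')}
K={'b-':[-.055,-.078,.258],'b+':[-.055,.078,.258],'rb-':[.09,-.085,0],'rb+':[.09,.085,0],'rt-':[.09,-.085,.134],'rt+':[.09,.085,.134],'fb-':[-.09,-.085,0],'ft-':[-.09,-.085,.05],'ft+':[-.09,.085,.05],'o':[0,0,0]}
D=[{'scene':{'b-':(196.7,165.3),'b+':(260,164.3),'rb+':(265.7,282.7),'rt-':(194,239.3),'rt+':(265,237.7),'g':(231.3,208)},
'side':{'b-':(323.3,222.3),'b+':(299,183.7),'fb-':(309,293.7),'ft+':(285.7,240),'ft-':(310,279.3),'rb-':(365,281),'g':(308,237.3)}},
{'scene':{'b-':(338,162),'b+':(397.7,160),'rb-':(338.3,277.3),'rb+':(402.7,274),'rt-':(339.3,236.7),'rt+':(408.3,232.7),'g':(362,186.7)},
'side':{'b-':(274.3,144.3),'b+':(252.7,116),'fb-':(265.7,211.7),'ft+':(245,169.3),'rb-':(313.3,200),'g':(254.7,155)}}]
def res(v,lab=False):
    r=[]
    for i,d in enumerate(D):
        for n in P:
            for k,uv in d[n].items():
                X=grip(.045*i,v[6]) if k=='g' else K[k]
                e=proj(P[n],tf(v[3*i:3*i+3],[X]))[0]-uv
                r.append((i,n,k,np.round(e,1).tolist()) if lab else e)
    return r if lab else np.concatenate(r)
o=least_squares(res,[.57,-.16,0,.62,.18,0,0],loss='soft_l1',f_scale=1.5); v=o.x; np.save('fit.npy',v)
for i in(0,1): print(np.round(v[3*i:3*i+2],4),np.degrees(v[3*i+2]),'grip',tf(v[3*i:3*i+3],[grip(.045*i,v[6])]))
print('s',v[6]); [print(*a) for a in res(v,True)]
E
python3 fit2.py
```

```text
[ 0.5641 -0.1684] -8.142476713338443 grip [[ 0.50736035 -0.16025843  0.13146864]]
[0.6116 0.1792] -6.959525116940783 grip [[0.52912798 0.18927157 0.16833048]]
s 0.0002603681112570101
0 scene b- [0.2, 1.6]
0 scene b+ [-0.6, 0.8]
0 scene rb+ [0.3, -1.0]
0 scene rt- [-0.8, 2.1]
0 scene rt+ [-0.5, 1.2]
0 scene g [0.2, 0.1]
0 side b- [0.4, 0.3]
0 side b+ [-0.4, 0.2]
0 side fb- [-1.1, -0.2]
0 side ft+ [-0.9, -0.7]
0 side ft- [-1.4, 2.8]
0 side rb- [0.6, -6.3]
0 side g [-0.0, -0.5]
1 scene b- [-2.0, 0.8]
1 scene b+ [-1.1, 0.5]
1 scene rb- [-1.0, 1.5]
1 scene rb+ [-0.1, 1.4]
1 scene rt- [0.7, -0.6]
1 scene rt+ [0.8, 0.2]
1 scene g [-0.4, 0.0]
1 side b- [-2.3, -1.0]
1 side b+ [0.2, -0.5]
1 side fb- [-2.2, 0.4]
1 side ft+ [-0.5, -0.3]
1 side rb- [0.8, -2.7]
1 side g [-0.4, -0.1]
```

Every shift and turn keeps the tool vertical, but the hoop's bar is directly above the handle. I'll test in free space, past the reach limit, whether the arm tilts when the pose can't be reached.

```bash
python3 -m creep '[[[0,-0.2,-0.1,0,1],[0,-0.2,-0.1,0,1],[0,-0.2,0,0,1],[0,-0.2,0,0,1],[0,-0.2,0,0,1],[0,-0.2,0,0,1],[0,-0.2,0,0,1],[0,-0.2,0,0,1]]]'; python3 -c "
from h import *; s=telemetry.get_obs(); print(s['joint_pos'])"
```

```text
clock: 2.28
tool_pos: [0.9603, -0.0002, 0.4741]
orientation: [-179.4, -0.3, -90.1]
force: [102.0, 42.0, 137.6]
opening: 0.0876
gripper_force: 0.0
[  11.5905303    55.28824142   71.75257008    0.39503247 -105.91330394
  -11.53397321]
```

```bash
python3 -m creep '[[[0,0.05,0,0,1],[0,0.05,0,0,1]]]'; python3 -c "
from h import *; s=telemetry.get_obs(); print(s['joint_pos'],s['force'],s['tau'])"
```

```text
clock: 2.45
tool_pos: [0.9445, 0.0021, 0.451]
orientation: [179.1, -0.3, -90.0]
force: [-0.0, -0.3, 1.3]
opening: 0.0879
gripper_force: 0.0
[ 1.18606484e+01  5.15292775e+01  6.11690328e+01  6.83846088e-02
 -1.00566616e+02 -1.18348281e+01] [-0.02840343 -0.28535893  1.26479371] [-1.96115613e+00 -8.83649683e+01  3.41084146e+01  7.51596004e+00
 -1.00580972e+00  7.43647269e-02]
```

```bash
python3 -m creep '[[[0,0,0,0,1],[0,0,0,0,1],[0,0,0,0,1]]]'; python3 -c "
from h import *; s=telemetry.get_obs(); print(s['tool_pos'],R.from_euler('xyz',s['orientation'],degrees=True).as_matrix()[:,2],s['joint_pos'])"
```

```text
clock: 2.7
tool_pos: [0.939, 0.0005, 0.4797]
orientation: [-179.0, -0.1, -90.0]
force: [-0.2, 0.2, 1.7]
opening: 0.0878
gripper_force: 0.0
[9.38999210e-01 5.20498285e-04 4.79685433e-01] [ 1.79548401e-02 -9.82587280e-04 -9.99838316e-01] [  11.87584754   50.14448428   61.88919467    0.27156484 -100.74940001
  -11.82820184]
```

A 1° outward tilt stayed after the reach limit, so the tilt builds up. I'll ease onto the limit gently this time and see how much each row gains.

```bash
python3 -m creep '[[[0,-0.03,0,0,1],[0,-0.03,0,0,1],[0,-0.03,0,0,1],[0,-0.03,0,0,1],[0,-0.03,0,0,1],[0,-0.03,0,0,1]]]'; python3 -c "
from h import *; s=telemetry.get_obs(); print(R.from_euler('xyz',s['orientation'],degrees=True).as_matrix()[:,2],s['joint_pos'],s['force'])"
```

```text
clock: 3.2
tool_pos: [0.964, 0.0009, 0.4724]
orientation: [-178.5, -0.1, -90.0]
force: [0.1, 0.1, 0.7]
opening: 0.0876
gripper_force: 0.0
[ 0.02560802 -0.00190971 -0.99967024] [  11.6167065    55.36248082   71.67740501    0.41663495 -104.8992245
  -11.50282981] [0.07277764 0.09409867 0.6916095 ]
```

```bash
python3 -m creep '[[[0,-0.1,0,0,1],[0,-0.1,0,0,1],[0,-0.15,0,0,1],[0,-0.2,0,0,1]]]'; python3 -c "
from h import *; s=telemetry.get_obs(); print(R.from_euler('xyz',s['orientation'],degrees=True).as_matrix()[:,2],s['joint_pos'],s['force'])"
```

```text
clock: 3.53
tool_pos: [0.9932, 0.0021, 0.4456]
orientation: [-174.2, -0.5, -90.0]
force: [-0.5, 0.6, -0.1]
opening: 0.0876
gripper_force: 0.0
[ 0.10080156 -0.00944501 -0.99486172] [ 11.59567694  57.31529017  71.70979042   1.7115531  -98.83062716
 -11.24806214] [-0.54786946  0.63902936 -0.13369948]
```

```bash
python3 -m creep '[[[0.08,-0.2,-0.02,0,1],[0.08,-0.2,-0.02,0,1],[0.08,-0.2,-0.02,0,1],[0.08,-0.2,-0.02,0,1],[0.08,-0.2,-0.02,0,1],[0.08,-0.2,-0.02,0,1]]]'; python3 -c "
from h import *; s=telemetry.get_obs(); print(R.from_euler('xyz',s['orientation'],degrees=True).as_matrix()[:,2],s['joint_pos'],s['force'])"
```

```text
clock: 4.03
tool_pos: [1.0335, -0.0786, 0.4324]
orientation: [-164.6, -2.0, -90.3]
force: [-0.0, -0.3, -0.1]
opening: 0.0877
gripper_force: 0.0
[ 0.26546755 -0.03457746 -0.96349955] [  7.04667791  58.87161399  71.67590611   3.83795326 -87.75101571
  -6.72046187] [-0.02521262 -0.34493127 -0.07634909]
```

```bash
python3 -m creep '[[[0.03,-0.2,0,0,1],[0.03,-0.2,0,0,1],[0.03,-0.2,0,0,1],[0.03,-0.2,0,0,1],[0.03,-0.2,0,0,1],[0.03,-0.2,0,0,1],[0.03,-0.2,0,0,1],[0.03,-0.2,0,0,1]]]'; python3 -c "
from h import *; s=telemetry.get_obs(); print(R.from_euler('xyz',s['orientation'],degrees=True).as_matrix()[:,2],s['joint_pos'],s['force'])"
```

```text
clock: 4.7
tool_pos: [1.0812, -0.0963, 0.4444]
orientation: [-151.1, -4.3, -91.2]
force: [0.3, 0.8, -0.4]
opening: 0.0879
gripper_force: 0.0
[ 0.4820444  -0.07637099 -0.87281193] [  6.38201106  59.99076339  71.67475338   7.76111948 -73.49726189
  -6.85084483] [ 0.27989607  0.77775604 -0.37691925]
```

```bash
python3 -m creep '[[[-0.02,-0.2,0,0,1],[-0.02,-0.2,0,0,1],[-0.02,-0.2,0,0,1],[0,0,0,0,1],[0,0.05,0,0,1]]]'; python3 -c "
from h import *; s=telemetry.get_obs(); print(R.from_euler('xyz',s['orientation'],degrees=True).as_matrix(),s['joint_pos'],s['force'])"
```

```text
clock: 5.12
tool_pos: [1.0877, -0.0721, 0.4551]
orientation: [-146.3, -5.1, -91.6]
force: [1.7, 0.5, -0.3]
opening: 0.088
gripper_force: 0.0
[[-0.0284105  -0.83302741  0.55250175]
 [-0.99565312 -0.02546368 -0.08959058]
 [ 0.08870014 -0.5526454  -0.8286829 ]] [  7.93589707  57.14548552  64.70634242  10.48253308 -65.09255406
  -9.67913347] [ 1.71778678  0.47825739 -0.27466011]
```

The tool is now tilted 34° at azimuth -9°, which matches the gate's axis. Next is a spin of about 98° while backing off.

```bash
python3 -m creep '[[[0,0,-0.04,0.078,1],[0,0,-0.04,0.078,1],[0,0,-0.04,0.078,1],[0,0,-0.04,0.078,1],[0,0,-0.04,0.078,1],[0,0,-0.04,0.078,1],[0,0,-0.04,0.078,1],[0,0,-0.04,0.078,1]]]'; python3 -m creep '[[[0,0,-0.04,0.078,1],[0,0,-0.04,0.078,1],[0,0,-0.04,0.078,1],[0,0,-0.04,0.078,1],[0,0,-0.02,0.078,1],[0,0,0,0.078,1]]]';  cat > go.py <<'E'
import sys
from h import *
v=np.load('fit.npy')
def rep(i,t,off,du=0):
    s=telemetry.get_obs(); M=R.from_euler('xyz',s['orientation'],degrees=True).as_matrix(); b=v[3*i:3*i+3]
    B=R.from_euler('z',b[2]).as_matrix(); W=B@np.c_[U,-np.array([0,1.,0]),-N]  # wanted axes up to sign
    print('tool axes in grip frame (u,y,n):\n',np.round((B@np.c_[U,[0,1,0],N]).T@M,3))
    g=tf(b,[grip(t)])[0]; n=B@N
    p=np.array(s['tool_pos'])+.159*M[:,2]
    d=g+n*off+(B@U)*du-p
    print('clk',s['clock'],'delta world',np.round(d,4),'tool rows',np.round(M.T@d/.2,3),'j',np.round(s['joint_pos'],1),'F',np.round(s['force'],1))
    print('grasp pt in (u,y,n):',np.round((B@np.c_[U,[0,1,0],N]).T@(p-g),4))
rep(int(sys.argv[1]),float(sys.argv[2]),float(sys.argv[3]),float(sys.argv[4]) if len(sys.argv)>4 else 0)
E
python3 go.py 0 0 .11
```

```text
clock: 5.78
tool_pos: [1.0504, -0.0678, 0.5107]
orientation: [-155.5, 24.3, -141.3]
force: [-0.1, 0.4, 0.4]
opening: 0.0873
gripper_force: 0.0
clock: 6.28
tool_pos: [1.0301, -0.0646, 0.5428]
orientation: [-179.7, 34.2, 171.3]
force: [-1.0, 0.0, 0.4]
opening: 0.088
gripper_force: 0.0
tool axes in grip frame (u,y,n):
 [[-1.     0.008 -0.014]
 [ 0.008  1.    -0.01 ]
 [ 0.014 -0.011 -1.   ]]
clk 6.2833 delta world [-0.6736 -0.0724 -0.1898] tool rows [ 3.242 -0.873 -1.05 ] j [   8.9   48.3   57.3   11.   -66.6 -109.1] F [-1.   0.   0.4]
grasp pt in (u,y,n): [ 0.6467  0.1671 -0.1111]
```

```bash
python3 -m creep '[[[0.05,-0.05,-0.1,0,1],[0.1,-0.1,-0.12,0,1],[0.1,-0.1,-0.15,0,1],[0.1,-0.1,-0.15,0,1],[0.1,-0.1,-0.15,0,1],[0.1,-0.1,-0.15,0,1],[0.1,-0.1,-0.15,0,1],[0.1,-0.1,-0.12,0,1]]]'; python3 go.py 0 0 .17
```

```text
clock: 6.95
tool_pos: [0.7621, -0.176, 0.6409]
orientation: [-179.5, 34.2, 171.7]
force: [1.3, -0.4, 1.0]
opening: 0.0878
gripper_force: 0.0
tool axes in grip frame (u,y,n):
 [[-1.     0.002 -0.014]
 [ 0.002  1.    -0.011]
 [ 0.014 -0.011 -1.   ]]
clk 6.95 delta world [-0.4397  0.0439 -0.2388] tool rows [ 2.497 -0.102 -0.252] j [   2.8   17.4   18.2    8.   -57.4 -103.6] F [ 1.3 -0.4  1. ]
grasp pt in (u,y,n): [0.4986 0.0188 0.1123]
```

```bash
python3 -m creep '[[[0.1,-0.02,-0.1,0,1],[0.17,-0.02,-0.08,0,1],[0.17,-0.02,-0.06,0,1],[0.17,-0.02,-0.02,0,1],[0.17,-0.02,0,0,1],[0.17,0,0,0,1],[0.17,0,0,0,1],[0.1,0,0,0,1]]]'; python3 go.py 0 0 .17
```

```text
clock: 7.62
tool_pos: [0.5298, -0.1613, 0.5433]
orientation: [-179.5, 34.0, 171.6]
force: [-0.0, 0.4, -0.8]
opening: 0.0875
gripper_force: 0.0
tool axes in grip frame (u,y,n):
 [[-1.     0.003 -0.018]
 [ 0.003  1.    -0.01 ]
 [ 0.018 -0.011 -1.   ]]
clk 7.6167 delta world [-0.2069  0.0291 -0.1409] tool rows [ 1.26e+00 -6.00e-03  1.00e-03] j [   6.1   -5.3  -21.5   12.9  -41.4 -111.8] F [-0.   0.4 -0.8]
grasp pt in (u,y,n): [0.252  0.0005 0.1656]
```

```bash
python3 -m creep '[[[0.1,0,0,0,1],[0.15,0,0,0,1],[0.15,0,0,0,1],[0.15,0,0,0,1],[0.15,0,0,0,1],[0.1,0,0,0,1]]]'; python3 go.py 0 0 .14
```

```text
clock: 8.12
tool_pos: [0.3993, -0.1423, 0.4538]
orientation: [-179.5, 34.0, 171.7]
force: [-0.4, -0.8, 0.1]
opening: 0.0877
gripper_force: 0.0
tool axes in grip frame (u,y,n):
 [[-1.     0.003 -0.017]
 [ 0.003  1.    -0.011]
 [ 0.017 -0.011 -1.   ]]
clk 8.1167 delta world [-0.0594  0.0077 -0.076 ] tool rows [ 0.461 -0.004  0.148] j [  11.2  -17.9  -45.4   21.7  -32.  -125.1] F [-0.4 -0.8  0.1]
grasp pt in (u,y,n): [0.0927 0.0008 0.1679]
```

```bash
python3 -m creep '[[[0.1,0,0,0,1],[0.12,0,0,0,1],[0.1,0,0.05,0,1],[0.06,0,0.1,0,1],[0.05,0,0.1,0,1],[0.03,0,0.1,0,1],[0,0,0,0,1]]]'; python3 go.py 0 0 0
```

```text
clock: 8.7
tool_pos: [0.3735, -0.15, 0.3602]
orientation: [179.6, 32.7, 171.7]
force: [-0.2, 0.6, -1.2]
opening: 0.0878
gripper_force: 0.0
tool axes in grip frame (u,y,n):
 [[-0.999  0.003 -0.04 ]
 [ 0.003  1.     0.005]
 [ 0.04   0.005 -0.999]]
clk 8.7 delta world [ 0.0485  0.001  -0.0951] tool rows [0.055 0.036 0.53 ] j [   7.2  -14.7  -58.2   28.8  -16.6 -131. ] F [-0.2  0.6 -1.2]
grasp pt in (u,y,n): [ 0.0153 -0.0079  0.1054]
```

Run:
```python
from h import *
v=np.load('fit.npy')
s=telemetry.get_obs(); p=snapshot('wrist')
M=R.from_euler('xyz',s['orientation'],degrees=True).as_matrix(); T=np.eye(4);T[:3,:3]=M;T[:3,3]=s['tool_pos']
C=np.linalg.inv(T@np.array(p['mount'])); f=p['frame'].copy()
g=grip(0)
Y=np.array([0,1,0])
for top in(.018,-.018):
    q=np.array([[g+N*top+U*a*.03+Y*b*.01] for a,b in((-1,-1),(1,-1),(1,1),(-1,1),(-1,-1))]).reshape(-1,3)
    w=tf(v[:3],q)@C[:3,:3].T+C[:3,3]; uv=np.c_[w[:,0]/w[:,2]*p['fx']+p['cx'],w[:,1]/w[:,2]*p['fy']+p['cy']]
    cv2.polylines(f,[uv.astype(int)],False,(255,0,0),1)
p['frame']=f; save(p,'wrist1')
```

```text
(no output)
```

View pics/wrist1.png

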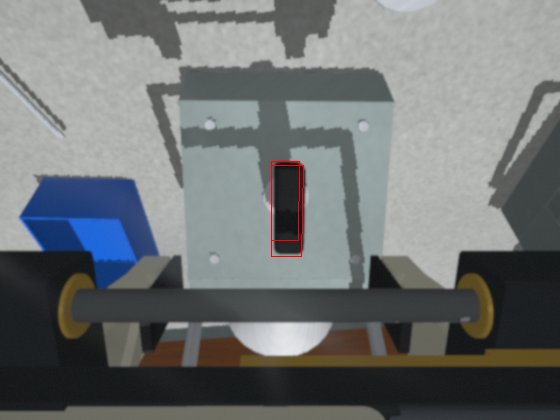

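The wrist view shows the wide paddle at (288,205). The projected model outline lies within about 2 mm of it, and the box is square in view. Descending along the stem with a small y correction.

```bash
python3 -m creep '[[[0.02,0.02,0.05,0,1],[0.02,0.02,0.07,0,1],[0.015,0,0.07,0,1],[0,0,0.07,0,1],[0,0,0.07,0,1],[0,0,0.05,0,1],[0,0,0,0,1]]]'; python3 go.py 0 0 0
```

```text
clock: 9.33
tool_pos: [0.4157, -0.1629, 0.3117]
orientation: [178.0, 31.0, 171.8]
force: [0.1, -0.4, -0.5]
opening: 0.0877
gripper_force: 0.0
tool axes in grip frame (u,y,n):
 [[-0.998  0.003 -0.069]
 [ 0.001  0.999  0.033]
 [ 0.069  0.033 -0.997]]
clk 9.3333 delta world [ 0.0096  0.009  -0.0443] tool rows [0.079 0.044 0.212] j [   1.7   -4.4  -58.2   31.2   -6.1 -129.5] F [ 0.1 -0.4 -0.5]
grasp pt in (u,y,n): [ 0.0187 -0.0103  0.041 ]
```

```bash
python3 -m creep '[[[0,0.02,0.05,0,1],[0.01,0.02,0.05,0,1],[0.01,0.02,0.05,0,1],[0.01,0.01,0.04,0,1],[0,0,0,0,1]]]'; python3 go.py 0 0 0
```

```text
clock: 9.75
tool_pos: [0.4354, -0.1614, 0.289]
orientation: [176.9, 29.9, 171.8]
force: [0.7, -0.7, 0.3]
opening: 0.0872
gripper_force: 0.0
tool axes in grip frame (u,y,n):
 [[-0.996  0.005 -0.089]
 [ 0.     0.999  0.054]
 [ 0.089  0.054 -0.995]]
clk 9.75 delta world [-0.0079  0.0039 -0.02  ] tool rows [0.086 0.01  0.067] j [   0.3    0.   -58.2   33.6   -2.1 -130.9] F [ 0.7 -0.7  0.3]
grasp pt in (u,y,n): [ 0.0183 -0.0027  0.0116]
```

```bash
python3 -m creep '[[[0,0.01,0.02,0,0.6],[0,0,0,0,0.3],[0,0,0,0,0.1],[0,0,0,0,0],[0,0,0,0,0],[0,0,0,0,0],[0,0,0,0,0]]]'; python3 go.py 0 0 0
```

```text
clock: 10.33
tool_pos: [0.4375, -0.1608, 0.2881]
orientation: [176.8, 29.9, 171.8]
force: [0.4, -1.2, -0.0]
opening: 0.0465
gripper_force: 0.0
tool axes in grip frame (u,y,n):
 [[-0.996  0.006 -0.089]
 [ 0.001  0.998  0.056]
 [ 0.089  0.056 -0.995]]
clk 10.3333 delta world [-0.01    0.003  -0.0192] tool rows [0.093 0.004 0.058] j [   0.2    0.3  -58.2   34.1   -1.7 -131.3] F [ 0.4 -1.2 -0. ]
grasp pt in (u,y,n): [ 0.0195 -0.0015  0.0098]
```

```bash
python3 -m creep '[[[0,0,0,0,0],[0,0,0,0,0],[0,0,0,0,0],[0,0,0,0,0],[0,0,0,0,0],[0,0,0,0,0],[0,0,0,0,0],[0,0,0,0,0]]]'; python3 go.py 0 0 0
```

```text
clock: 11.0
tool_pos: [0.438, -0.1592, 0.288]
orientation: [176.7, 30.0, 172.0]
force: [-10.1, 20.3, 4.0]
opening: 0.0208
gripper_force: 29.9
tool axes in grip frame (u,y,n):
 [[-0.996  0.002 -0.088]
 [-0.003  0.998  0.059]
 [ 0.088  0.059 -0.994]]
clk 11.0 delta world [-0.0106  0.001  -0.0192] tool rows [ 0.094 -0.006  0.056] j [   0.3    0.3  -58.3   34.1   -1.6 -131.3] F [-10.1  20.3   4. ]
grasp pt in (u,y,n): [0.0197 0.0006 0.0096]
```

Gripped, with the opening at 20.8 mm on the 20 mm paddle. Pulling along the stem.

```bash
python3 -m creep '[[[-0.002,0.006,-0.03,0,0],[-0.004,0.003,-0.04,0,0],[-0.004,0.003,-0.04,0,0],[-0.004,0.003,-0.04,0,0],[-0.004,0.003,-0.04,0,0],[0,0,0,0,0]]]'; python3 go.py 0 0.045 0
```

```text
clock: 11.5
tool_pos: [0.4185, -0.1559, 0.3196]
orientation: [176.8, 29.4, 171.9]
force: [-17.8, 29.4, -3.2]
opening: 0.021
gripper_force: 29.9
tool axes in grip frame (u,y,n):
 [[-0.995  0.005 -0.098]
 [-0.     0.998  0.056]
 [ 0.098  0.056 -0.994]]
clk 11.5 delta world [-0.0152  0.0016 -0.0131] tool rows [ 0.099 -0.004  0.019] j [   5.9   -4.8  -51.8   15.2  -14.2 -116.9] F [-17.8  29.4  -3.2]
grasp pt in (u,y,n): [0.02   0.0006 0.0019]
```

```bash
python3 -m creep '[[[-0.003,0.004,-0.02,0,0],[-0.003,0.003,-0.02,0,0],[0,0,0,0,0],[0,0,0,0,0]]]'; python3 go.py 0 0.045 0
```

```text
clock: 11.83
tool_pos: [0.4148, -0.1551, 0.3259]
orientation: [176.9, 29.2, 171.8]
force: [-23.6, 27.5, 1.0]
opening: 0.0209
gripper_force: 29.9
tool axes in grip frame (u,y,n):
 [[-0.995  0.006 -0.101]
 [ 0.     0.998  0.055]
 [ 0.101  0.054 -0.993]]
clk 11.8333 delta world [-0.0111  0.0009 -0.0191] tool rows [ 0.095 -0.007  0.056] j [   6.3   -5.8  -51.3   14.4  -15.9 -116.5] F [-23.6  27.5   1. ]
grasp pt in (u,y,n): [0.0201 0.0007 0.0093]
```

```bash
python3 -m creep '[[[0,0,-0.01,0,0],[0,0,0,0,0],[0,0,0,0,1],[0,0,0,0,1],[0,0,0,0,1],[0,0,0,0,1],[0,0,0,0,1],[0,0,0,0,1]]]'
python3 - <<'E'
from h import *
v=np.load('fit.npy')
p=snapshot('side'); f=cv2.resize(p['frame'],None,fx=3,fy=3)
for t,c in((0,(255,0,0)),(.045,(0,255,0))):
    q=proj(p,tf(v[:3],[grip(t)-U*.03,grip(t)+U*.03]))*3; cv2.line(f,*[tuple(int(a) for a in x) for x in q],c,1)
cv2.imwrite('pics/side2.png',f[320:920,640:1240,::-1])
E
python3 go.py 0 0.045 0.1
```

```text
clock: 12.5
tool_pos: [0.4163, -0.1557, 0.33]
orientation: [176.8, 29.6, 171.8]
force: [-7.4, 9.0, -4.0]
opening: 0.0549
gripper_force: 4.7
tool axes in grip frame (u,y,n):
 [[-0.995  0.007 -0.095]
 [ 0.002  0.998  0.055]
 [ 0.095  0.055 -0.994]]
clk 12.55 delta world [-0.0702  0.0097  0.0582] tool rows [ 0.165  0.022 -0.427] j [   6.2   -6.   -50.9   14.3  -16.1 -116.3] F [-6.9  9.5 -5.3]
grasp pt in (u,y,n): [0.0247 0.0003 0.0117]
```

View pics/side2.png

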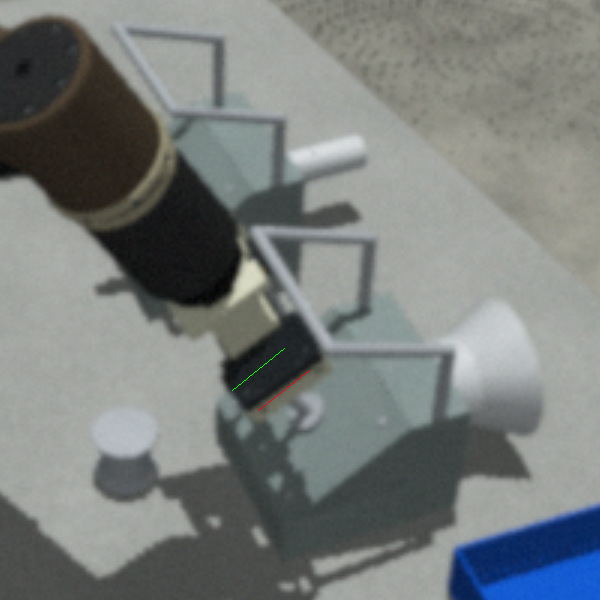

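The side view shows the gripper around the raised paddle, close to the hoop bar. I'll ease away from the bar down the slope, then back out along the stem.

```bash
python3 -m creep '[[[0.03,0,0,0,1],[0.04,0,0,0,1],[0,0,0,0,1],[0,0,0,0,1]]]'; python3 go.py 0 0.045 0.1
```

```text
clock: 12.88
tool_pos: [0.4061, -0.154, 0.3253]
orientation: [176.8, 29.9, 171.8]
force: [0.1, 0.8, 0.7]
opening: 0.0847
gripper_force: 0.0
tool axes in grip frame (u,y,n):
 [[-0.996  0.005 -0.088]
 [ 0.     0.998  0.056]
 [ 0.089  0.056 -0.995]]
clk 12.8833 delta world [-0.0609  0.008   0.0623] tool rows [ 0.111  0.02  -0.423] j [   6.4   -6.9  -53.2   16.5  -14.4 -118.6] F [0.1 0.8 0.7]
grasp pt in (u,y,n): [0.0146 0.0007 0.0137]
```

```bash
python3 -m creep '[[[0,0,-0.05,0,1],[0,0,-0.08,0,1],[0,0,-0.08,0,1],[0,0,-0.08,0,1],[0,0,-0.08,0,1],[0,0,0,0,1]]]'; python3 go.py 0 0.045 0.1
python3 - <<'E'
from h import *
v=np.load('fit.npy')
for n in('side','scene'):
    p=snapshot(n); r=nets.find_in(p,'wide_grip'); print(n,[(np.round(a['uv'],1),round(a['confidence'],2)) for a in r[:2]], 'home',proj(p,tf(v[:3],[grip(0)])),'out',proj(p,tf(v[:3],[grip(.045)])))
    save(p,n+'3')
E
```

```text
clock: 13.38
tool_pos: [0.3693, -0.1528, 0.3926]
orientation: [176.7, 30.2, 171.8]
force: [0.3, -0.3, 0.3]
opening: 0.0875
gripper_force: 0.0
tool axes in grip frame (u,y,n):
 [[-0.997  0.006 -0.083]
 [ 0.001  0.998  0.057]
 [ 0.083  0.057 -0.995]]
clk 13.3833 delta world [-0.0248  0.0067 -0.0053] tool rows [ 0.124  0.018 -0.04 ] j [   8.6  -16.6  -47.9   10.7  -29.2 -113.9] F [ 0.3 -0.3  0.3]
grasp pt in (u,y,n): [ 0.024  -0.0031  0.0897]
side [(array([300.8, 232.8]), 0.49)] home [[307.87796207 236.8378665 ]] out [[299.51433363 229.91667492]]
scene [(array([233.6, 196.8]), 0.73)] home [[231.50081346 208.11952664]] out [[231.01200735 191.16435524]]
```

```bash
python3 -m creep '[[[-0.03,0,-0.08,0,0.5],[-0.05,0.05,-0.1,0,0],[-0.05,0.1,-0.1,0,0],[-0.03,0.15,-0.05,0,0],[0,0.17,0,0,0],[0,0.17,0,0,0],[0,0.17,0,0,0],[0,0.17,0,0,0]]]'; python3 go.py 1 0.045 0.08
```

```text
clock: 14.25
tool_pos: [0.3858, 0.0404, 0.4713]
orientation: [176.8, 29.9, 171.9]
force: [0.8, 0.1, 0.5]
opening: 0.0397
gripper_force: 0.0
tool axes in grip frame (u,y,n):
 [[-0.996  0.022 -0.088]
 [ 0.018  0.999  0.045]
 [ 0.089  0.044 -0.995]]
clk 14.25 delta world [ 0.018   0.1569 -0.1   ] tool rows [0.268 0.765 0.466] j [  43.9  -21.8  -47.1   29.5  -46.6 -158.3] F [0.8 0.1 0.5]
grasp pt in (u,y,n): [ 0.0583 -0.1579  0.1612]
```

```bash
python3 -m creep '[[[0,0.1,0,-0.06,0],[0,0.1,0,-0.06,0],[0,0.1,0,0,0],[0,0.1,0,0,0],[0,0,0,0,0]]]'; python3 go.py 1 0.045 0.08
```

```text
clock: 14.67
tool_pos: [0.3876, 0.1214, 0.47]
orientation: [-176.9, 29.8, -175.5]
force: [-0.5, -0.6, -0.2]
opening: 0.0066
gripper_force: 0.0
tool axes in grip frame (u,y,n):
 [[-0.982 -0.168 -0.089]
 [-0.172  0.984  0.045]
 [ 0.08   0.059 -0.995]]
clk 14.6667 delta world [ 0.0164  0.0759 -0.0985] tool rows [0.148 0.398 0.462] j [  54.2  -18.3  -46.6   33.3  -49.  -159.9] F [-0.5 -0.6 -0.2]
grasp pt in (u,y,n): [ 0.0507 -0.0773  0.1648]
```

```bash
python3 -m creep '[[[0.03,0.1,0,-0.06,0],[0.05,0.1,0.02,0,0],[0.05,0.1,0.03,0,0],[0.04,0.1,0.04,0,0],[0.03,0,0.05,0,0],[0,0,0,0,0]]]'; python3 go.py 1 0.045 0.06 -0.01
```

```text
clock: 15.17
tool_pos: [0.3577, 0.1915, 0.4176]
orientation: [-173.6, 29.2, -169.3]
force: [-0.6, -1.6, -1.0]
opening: 0.0007
gripper_force: 0.0
tool axes in grip frame (u,y,n):
 [[-0.961 -0.26  -0.091]
 [-0.264  0.964  0.042]
 [ 0.077  0.064 -0.995]]
clk 15.1667 delta world [ 0.0498  0.0059 -0.0681] tool rows [-0.052  0.03   0.419] j [  64.5  -14.7  -52.6   39.1  -46.4 -171.6] F [-0.6 -1.6 -1. ]
grasp pt in (u,y,n): [-0.0108 -0.0119  0.1437]
```

```bash
python3 -m creep '[[[0,0.01,0.05,-0.05,0],[0,0.02,0.1,0,0],[0,0.01,0.1,0,0],[0,0,0.1,0,0],[0,0,0.05,0,0],[0,0,0,0,0]]]'; python3 go.py 1 0.045 0.037 -0.012
```

```text
clock: 15.67
tool_pos: [0.3992, 0.1958, 0.3513]
orientation: [-171.3, 28.4, -164.4]
force: [0.1, -0.8, -0.4]
opening: 0.0005
gripper_force: 0.0
tool axes in grip frame (u,y,n):
 [[-0.938 -0.333 -0.095]
 [-0.338  0.94   0.041]
 [ 0.075  0.071 -0.995]]
clk 15.6667 delta world [ 0.0204  0.0003 -0.0215] tool rows [-0.035 -0.004  0.144] j [  52.5   -6.1  -58.2   52.6  -30.5 -173.5] F [ 0.1 -0.8 -0.4]
grasp pt in (u,y,n): [-0.0162 -0.0027  0.0662]
```

Run:
```python
from h import *
v=np.load('fit.npy')
ims=[]
for n in('side','scene'):
    p=snapshot(n); f=cv2.resize(p['frame'],None,fx=3,fy=3)
    for i in(0,1):
      for t,c in((0,(255,0,0)),(.045,(0,255,0))):
        q=proj(p,tf(v[3*i:3*i+3],[grip(t)-U*.03,grip(t)+U*.03]))*3; cv2.line(f,*[tuple(int(a) for a in x) for x in q],c,1)
    ims.append(f[300:900,620:1020] if n=='side' else f[350:950,560:1260][:, :])
ims[1]=cv2.resize(ims[1],(400,343)); b=np.zeros((600,800,3),np.uint8); b[:,:400]=ims[0]; b[:343,400:]=ims[1]
cv2.imwrite('pics/mix4.png',b[:,:,::-1])
```

```text
(no output)
```

View pics/mix4.png

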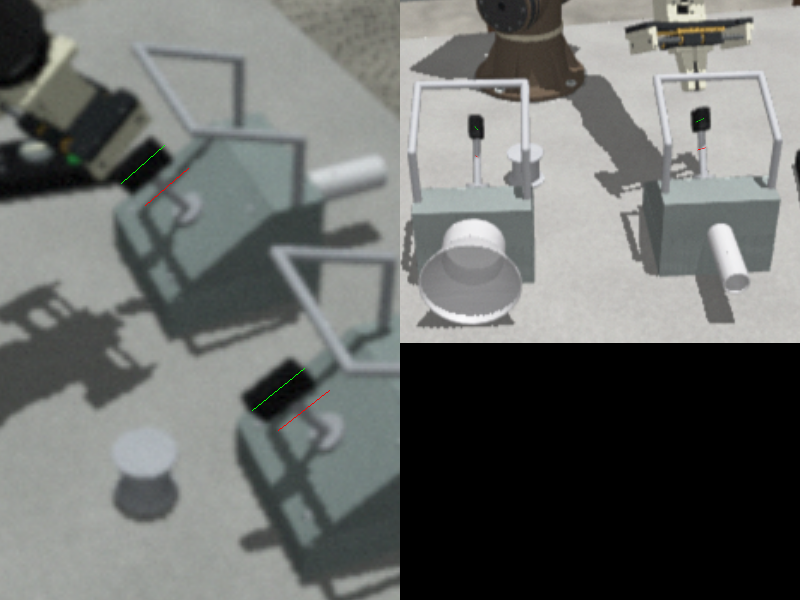

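Both handles are at the green "out" marks (wide at about 275,390 in the left half, slim at about 147,165), and the closed fingers sit just above the slim paddle. Pushing along the stem.

```bash
python3 -m creep '[[[-0.005,0,0.04,0,0],[-0.005,0,0.04,0,0],[-0.005,0,0.04,0,0],[0,0,0.04,0,0],[0,0,0.04,0,0],[0,0,0,0,0]]]'; python3 go.py 1 0 0.037 -0.012
```

```text
clock: 16.27
tool_pos: [0.4265, 0.1931, 0.3308]
orientation: [-171.7, 27.5, -164.1]
force: [-0.3, -0.6, 0.4]
opening: 0.0002
gripper_force: 0.0
tool axes in grip frame (u,y,n):
 [[-0.934 -0.338 -0.113]
 [-0.345  0.938  0.045]
 [ 0.091  0.081 -0.993]]
clk 16.2667 delta world [ 0.0212 -0.0011 -0.0364] tool rows [-0.005 -0.004  0.211] j [  46.1   -2.2  -58.2   57.7  -24.8 -173.6] F [-0.3 -0.6  0.4]
grasp pt in (u,y,n): [-0.0084 -0.0015  0.079 ]
```

```bash
python3 -m creep '[[[0.005,0,0.04,0,0],[0.005,0,0.04,0,0],[0.005,0,0.04,0,0],[0.005,0,0.04,0,0],[0,0,0.04,0,0],[0,0,0,0,0]]]'; python3 go.py 1 0 0.037 -0.012
```

```text
clock: 16.77
tool_pos: [0.4471, 0.1876, 0.3092]
orientation: [-172.2, 26.0, -163.9]
force: [-12.4, 3.4, -10.1]
opening: 0.0006
gripper_force: 0.0
tool axes in grip frame (u,y,n):
 [[-0.929 -0.343 -0.141]
 [-0.352  0.935  0.046]
 [ 0.116  0.092 -0.989]]
clk 16.7667 delta world [ 0.0044  0.0039 -0.0128] tool rows [0.004 0.022 0.067] j [  41.     1.1  -58.3   61.8  -20.3 -173.7] F [-12.4   3.4 -10.1]
grasp pt in (u,y,n): [-0.0078 -0.0044  0.0497]
```

```bash
python3 -m creep '[[[0.03,0.015,-0.01,0,0],[0.03,0.015,-0.02,0,0],[0,0,-0.05,0,0],[0,0,-0.08,0,0],[0,0,-0.08,0,0],[0,0,-0.08,0,0],[0,0,0,0,0]]]'; python3 go.py 1 0 0.1 -0.012;  python3 - <<'E'
from h import *
v=np.load('fit.npy')
ims=[]
for n in('side','scene'):
    p=snapshot(n); f=cv2.resize(p['frame'],None,fx=3,fy=3)
    for i in(0,1):
      for t,c in((0,(255,0,0)),(.045,(0,255,0))):
        q=proj(p,tf(v[3*i:3*i+3],[grip(t)-U*.03,grip(t)+U*.03]))*3; cv2.line(f,*[tuple(int(a) for a in x) for x in q],c,1)
    ims.append(f[300:900,620:1020] if n=='side' else f[350:950,560:1260][:, :])
ims[1]=cv2.resize(ims[1],(400,343)); b=np.zeros((600,800,3),np.uint8); b[:,:400]=ims[0]; b[:343,400:]=ims[1]
cv2.imwrite('pics/mix5.png',b[:,:,::-1])
E
```

```text
clock: 17.35
tool_pos: [0.4097, 0.1959, 0.3672]
orientation: [-172.2, 26.1, -164.0]
force: [0.4, 1.3, -0.2]
opening: 0.0004
gripper_force: 0.0
tool axes in grip frame (u,y,n):
 [[-0.93  -0.341 -0.138]
 [-0.35   0.936  0.045]
 [ 0.114  0.09  -0.989]]
clk 17.35 delta world [ 0.0056  0.     -0.0194] tool rows [0.018 0.006 0.099] j [  54.2   -6.   -53.1   42.1  -34.2 -163.6] F [ 0.4  1.3 -0.2]
grasp pt in (u,y,n): [-0.0054 -0.0007  0.1191]
```

View pics/mix5.png

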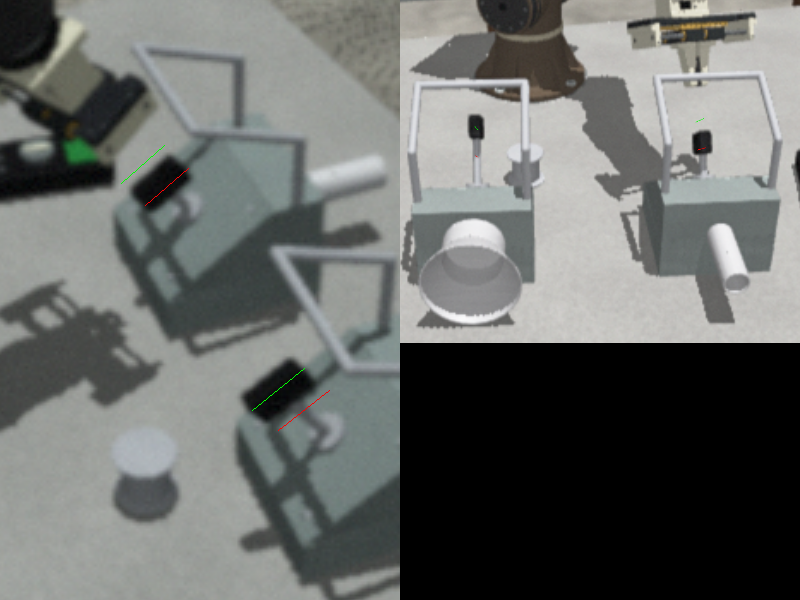

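Slim is about 11 mm short of home, because the rotated gripper body met the bar. Wide is still fully out. I'll spin about 160° the other way, which squares the body to the hoop and frees joint 6.

```bash
python3 -m creep '[[[0,0,-0.05,-0.079,0],[0,0,0,-0.079,0],[0,0,0,-0.079,0],[0,0,0,-0.079,0],[0,0,0,-0.079,0],[0,0,0,-0.079,0],[0,0,0,-0.079,0],[0,0,0,-0.079,0]]]'
python3 -m creep '[[[0,0,0,-0.079,0],[0,0,0,-0.079,0],[0,0,0,-0.079,0],[0,0,0,-0.079,0],[0,0,0,-0.079,0],[0,0,0,-0.079,0],[0,0,0,-0.079,0],[0,0,0,-0.079,0]]]'
python3 -m creep '[[[0,0,0,-0.079,0],[0,0,0,-0.079,0],[0,0,0,-0.079,0],[0,0,0,-0.079,0],[0,0,0,-0.079,0],[0,0,0,-0.079,0],[0,0,0,-0.04,0]]]'; python3 go.py 1 0 0.037 -0.012
```

```text
clock: 18.12
tool_pos: [0.4057, 0.1948, 0.3723]
orientation: [-154.0, 7.5, -106.9]
force: [-0.5, 0.5, -0.2]
opening: 0.0006
gripper_force: 0.0
clock: 18.78
tool_pos: [0.4057, 0.1948, 0.3723]
orientation: [-158.8, -17.0, -55.0]
force: [0.3, -0.5, -0.1]
opening: 0.0005
gripper_force: 0.0
clock: 19.37
tool_pos: [0.4058, 0.1949, 0.3723]
orientation: [-178.2, -26.9, -5.9]
force: [0.4, -1.0, -0.6]
opening: 0.0003
gripper_force: 0.0
tool axes in grip frame (u,y,n):
 [[ 0.99   0.011 -0.141]
 [ 0.017 -0.999  0.039]
 [-0.141 -0.041 -0.989]]
clk 19.3667 delta world [ 0.0459 -0.0024 -0.0759] tool rows [0.033 0.002 0.442] j [ 55.2  -6.7 -52.5  40.6 -35.8  -2.4] F [ 0.4 -1.  -0.6]
grasp pt in (u,y,n): [-0.006  -0.0031  0.1255]
```

```bash
python3 -m creep '[[[0.01,0,0.05,0,0],[0.01,0,0.08,0,0],[0.01,0,0.08,0,0],[0.01,0,0.06,0,0],[0.005,0,0.05,0,0],[0,0,0,0,0]]]'; python3 go.py 1 0 0.037 -0.005
```

```text
clock: 19.87
tool_pos: [0.4428, 0.1924, 0.3175]
orientation: [-178.2, -26.7, -6.3]
force: [0.0, -1.3, 0.1]
opening: 0.0007
gripper_force: 0.0
tool axes in grip frame (u,y,n):
 [[ 0.99   0.005 -0.144]
 [ 0.01  -0.999  0.037]
 [-0.144 -0.038 -0.989]]
clk 19.8667 delta world [ 0.015  -0.0004 -0.0168] tool rows [ 0.029 -0.003  0.109] j [ 44.5   0.5 -56.8  55.9 -23.4 -10.7] F [ 0.  -1.3  0.1]
grasp pt in (u,y,n): [-0.0076 -0.0014  0.0593]
```

```bash
python3 -m creep '[[[0.006,0,0.03,0,0],[0.006,0,0.03,0,0],[0.006,0,0.03,0,0],[0.004,0,0.02,0,0],[0.002,0,0.01,0,0],[0,0,0,0,0]]]'; python3 go.py 1 0 0.037 -0.005
```

```text
clock: 20.37
tool_pos: [0.4567, 0.1921, 0.3017]
orientation: [-177.9, -27.0, -6.3]
force: [-24.7, 0.2, 19.6]
opening: 0.0002
gripper_force: 15.0
tool axes in grip frame (u,y,n):
 [[ 0.99   0.005 -0.14 ]
 [ 0.01  -0.999  0.042]
 [-0.139 -0.043 -0.989]]
clk 20.3667 delta world [ 0.0004 -0.0007 -0.0013] tool rows [-0.001  0.004  0.007] j [ 38.8   2.7 -58.2  66.2 -18.8 -16.3] F [-24.7   0.2  19.6]
grasp pt in (u,y,n): [-0.0046  0.0007  0.0384]
```

The 31 N reaction along the stem means it is at the end stop. Backing off well clear, then checking.

```bash
python3 -m creep '[[[0,0,-0.03,0,0],[0,0,-0.08,0,0],[0,0,-0.1,0,0],[0,0,-0.1,0,0],[0,0,-0.1,0,0],[0,0,0,0,0],[0,0,0,0,0]]]'; python3 go.py 1 0 0.1
python3 - <<'E'
from h import *
v=np.load('fit.npy')
ims=[]
for n in('side','scene'):
    p=snapshot(n); f=cv2.resize(p['frame'],None,fx=3,fy=3)
    for i in(0,1):
      for t,c in((0,(255,0,0)),(.045,(0,255,0))):
        q=proj(p,tf(v[3*i:3*i+3],[grip(t)-U*.03,grip(t)+U*.03]))*3; cv2.line(f,*[tuple(int(a) for a in x) for x in q],c,1)
    ims.append(f[300:900,620:1020] if n=='side' else f[350:950,560:1260][:, :])
ims[1]=cv2.resize(ims[1],(400,343)); b=np.zeros((600,800,3),np.uint8); b[:,:400]=ims[0]; b[:343,400:]=ims[1]
cv2.imwrite('pics/mix6.png',b[:,:,::-1])
E
```

```text
clock: 20.95
tool_pos: [0.42, 0.1943, 0.3754]
orientation: [-177.8, -27.0, -6.3]
force: [-0.1, -0.1, 0.3]
opening: 0.0003
gripper_force: 0.0
tool axes in grip frame (u,y,n):
 [[ 0.99   0.004 -0.14 ]
 [ 0.01  -0.999  0.044]
 [-0.139 -0.045 -0.989]]
clk 20.95 delta world [ 0.0052  0.0006 -0.0206] tool rows [-0.024 -0.002  0.103] j [ 53.2  -5.6 -51.2  40.5 -34.9  -0.8] F [-0.1 -0.1  0.3]
grasp pt in (u,y,n): [ 0.0076 -0.0012  0.1198]
```

View pics/mix6.png

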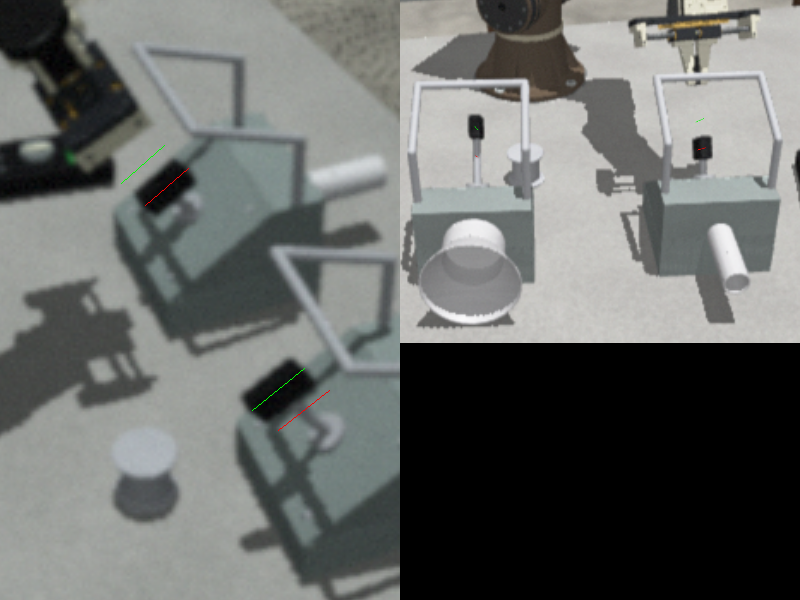

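Slim is home on the red mark (166,188), wide is out on the green mark (275,390), and the arm is clear with near-zero force.

```bash
python3 -c "
from plant import workorder; print(workorder.close_job())"
```

```text
the job is handed in; nothing more can be done
None
```

I handed the job in with the wide handle fully out and the slim handle then fully home, both released and nothing on the bench visibly moved; but early on, in free space, the arm hit its joint 3 end stop with a wrist reading of about 176 N (limit 120 N; joint angles also read up to 0.04° past their range), which may count against the run, and the hand-in gave no verdict.

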